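# Find the filled medicine pot by its weight and show it to the scanner

## Robot

A 6-joint arm with a two-finger parallel gripper is mounted at the origin on the work surface. World frame = base frame: x ahead of the robot, y to its left, z up, the work surface at z = 0. Lengths are in mm, angles in rad, forces in N, time in s.
With the tool pointing down it reaches from about 400 to 925 mm from the base axis. Payload 12.5 kg.
Tool frame: the origin (TCP) lies at the very end of the fingers, on their centre line; the grasp point (between the pads) lies 19 mm behind it; z points along the fingers, x is the direction in which the jaws open and shut, and the axes are right-handed (so a half turn about z gives the same grasp; the last joint's range is limited). The gripper opens to 95 mm and grips with 3 to 60 N. Pads are 20 mm wide; open, the fingers measure 119 mm over their backs; the gripper's body (75 mm by 180 mm) begins 59 mm behind the grasp point.
Start: joints at [1.231, 0.491, 1.559, -0, 1.092, -0.106], TCP at [144.779, 608.018, 214.661] pointing down, gripper open.
Joint ranges: [-3.1, 3.1], [-0.84, 2.19], [0.05, 2.79], [-1.13, 4.28], [0.06, 2.93], [-2.69, 2.69]. Speed limits (rad/s): [2.22, 2.22, 2.79, 3.14, 3.14, 3.14].

## Interface

Orientations are given as [roll, pitch, yaw] about the fixed x, y, z axes, in that order (R = Rz(yaw) Ry(pitch) Rx(roll)).
In Python, from cell import state, viewer, ticket, look_for, regions_of gives the robot as it stands.
- The arm moves only by the shell command python3 -m inch 'ROWS'. ROWS is JSON, a list of rows, each a list of 7 numbers: the turn, a rotation vector about the world's x, y, z in degrees, then the shift along the world's x, y, z in mm, then the opening, from -1 (shut) to 1 (fully open). In form: [[rx, ry, rz, tx, ty, tz, hand], ...]. A call has 1 to 10 rows; each row shifts and turns the commanded pose from where the row before left it; what a row does not reach is not made up. A row lasts 1/10 s, in which the tool goes at most 50 mm and 8.59 degrees, less where a joint would pass 70% of its speed; a pose out of reach is approached as far as the arm can. A call with a gripper value outside its range is refused whole. The fingers move at their own pace and stop on an object; the grip force is fixed at half the most. Time passes only in rows, so rows that do not move let the fingers close. It gives the time, the measured TCP pose, the force and the opening at its end, in the units of the state.
- state(): the state, without advancing time (a new reading comes with each control period).
- viewer.read_camera(name): name is "side" or "top"; returns a dict with "color" (420x560x3 uint8, red, green, blue), "depth" (420x560 float32, mm along the optical axis (not along the pixel's ray), 0 where there is no reading), "fx", "fy", "cx", "cy" (pixels), "dist_coeffs" ([k1, k2, p1, p2, k3] as OpenCV has them; the pictures are not rectified), "position" and "orientation" of the camera in the world. Camera axes: x right, y down, z forward; pixel columns grow to the right and rows downward; lengths in mm; the calibration is good to about 2 mm. A picture is of the moment at which its call begins.
- ticket.job_done(): hands the job in, once; it reports no verdict.
Trained networks look in the newest picture that a camera, given by its name, has taken for a name from the list of things; names that differ only in an ending like _2 or _b are one class to them, and where a whole thing is asked for, a point or a joint stands for the part that bears it (a point fixed in the world has none). Each returns a list of dicts, best first, with "score" (0 to 1); they miss things now and then, are a little off and sometimes report something else, mostly with a low value. They report only what shows in the picture. A call takes as long as a camera call. They do not tell look-alikes from the thing itself.
- look_for(name, camera): "box" ([left, top, right, bottom] as shares, 0 to 1, of the picture: columns of its width, rows of its height, round what is visible of it).
- regions_of(name, camera): "pixels" (420x560 bool, what is visible of it) and "box" ([left, top, right, bottom] as shares, 0 to 1, of the picture: columns of its width, rows of its height, round what is visible of it).
The state is a dict: "t": time; "joints": joint angles; "qvel": joint speeds; "tau": joint torques, N m; "eef_pos": TCP position; "tcp_rot": TCP orientation; "ft_force": force on the tool from outside, world axes, zero at the start; "moment": the same for the moment, N m; "opening": opening from 0.0 (shut) to 1.0 (fully open).
Only numpy, scipy, OpenCV 4.12 (cv2) and the standard library are available. Lean on these libraries where they do the work, as an engineer would, in place of code of your own. Each camera call takes 0.05 s, during which the arm holds its last target. There are 200 camera calls.

## Task

Two look-alike closed pots stand on the tray: one holds a filled bottle, the other an empty one. Lift the left pot (the robot's left) straight up a few centimetres to feel its weight and set it back on its place, then lift the right one to compare; stand the lighter pot upright on the middle of the small raised post, never letting the heavier one stand there, and finish holding the heavier pot upright in the gripper, still and free of everything else, centred in front of the scanner's window with its middle about 9 cm from the glass. Keep the pots upright, set them down without dropping them, and leave everything else where it is.

Things in the scene. Friction and masses are not known exactly. Their poses are not given: they have to be found in the camera images.
- pot_a_mid (a point): centre (half-way up) of one of two identical closed, opaque, round pots: white, grey band round the cap and a grey disc on top, 55 mm across and 110 mm high, hard plastic, z up along its axis. It stands on one of the tray's two marked places; which one, and whether it is the heavier, changes from start to start. The rigid bottle inside is loose by a few millimetres. One pot weighs 150 to 190 g in all, the other 330 to 430 g
- pot_b_mid (a point): centre (half-way up) of the other pot, identical in looks and size to the first; see there
- place_left (a point): left marked place (robot's left, +y side) of the fixed steel tray (180 by 340 mm, 5 mm thick floor, 10 mm high rim, turned by up to 0.35 rad): centre of a grey printed disc of 68 mm diameter, at the height of the tray floor, 5 mm above the counter. Axes are the tray's: y runs from the right place to the left one. A pot set back belongs within 40 mm of it
- place_right (a point): right marked place of the tray (-y side), alike, 144 mm from the left one
- post_top (a point): centre of the flat upper face of the raised post's round black rubber pad, 42 mm across, 110 mm above the counter when unloaded; the white post below is 34 mm thick on a 90 mm foot. The pad is sprung and sinks straight down under load; this point goes with it
- post_pad (a joint): how far the post's pad is pushed down, in m: 0 unloaded, 0.02 at its stop. Stiffness 250 N/m after a preload of about 0.3 N: the lighter pot sinks it 5 to 6 mm, the heavier 11 to 16 mm
- scan_point (a point): the point at which to hold the pot's centre: 90 mm in front of the middle of the scanner's window, 155 mm above the counter; x axis points from here to the window, level. The window stands upright, in the face of a grey head 100 mm wide, 90 mm high (top 200 mm above the counter), 55 mm deep, on a black foot
- scanner: the fixed scanner; origin at counter height below the middle of the window's face, x pointing into the scanner, away from the window's front
- post: the fixed post; origin on its axis at counter height
- vial_1_mid (a point): centre of a small blue-capped glass vial, 23 mm across, 50 mm high, that stands on the tray, between and beyond the two pots; leave it alone
- vial_2_mid (a point): centre of a small blue-capped glass vial, 23 mm across, 50 mm high, that stands on the counter between tray and post, on the robot's side; leave it alone
- vial_3_mid (a point): centre of a small blue-capped glass vial, 23 mm across, 50 mm high, that stands near the other loose vial; leave it alone
- flask_mid (a point): centre of a closed white bottle, 60 mm across, 130 mm high, at the far left; leave it alone
- dish_mid (a point): middle of a steel bowl, 110 mm across, 35 mm high, at the near left; leave it alone
- tape_mid (a point): middle of a roll of tape lying flat, 70 mm across, 18 mm high, beyond the post; leave it alone
- carton_mid (a point): centre of a cardboard carton, 70 by 120 by 50 mm high, at the far right; leave it alone
Things that resemble listed ones, but are neither listed nor needed, are in the scene too. What is shaped like the post but orange is not meant.

How it is judged (in metres and radians):
On the way, in this order (a step that is already met when the one before it is completed fails the run):
1. the pot on the left place is lifted at least 25 mm (((horizontal distance between pot_a_mid and place_left below 0.06 m and height (world z) of pot_a_mid above 0.085 m and contact force between the fingers and pot_a above 0.5 N) or (horizontal distance between pot_b_mid and place_left below 0.06 m and height (world z) of pot_b_mid above 0.085 m and contact force between the fingers and pot_b above 0.5 N))), for 0.2 s.
2. the left pot stands on its place again and the right one is lifted at least 25 mm ((((horizontal distance between pot_a_mid and place_right below 0.06 m and height (world z) of pot_a_mid above 0.085 m and contact force between the fingers and pot_a above 0.5 N) and (horizontal distance between pot_b_mid and place_left below 0.04 m and height (world z) of pot_b_mid below 0.07 m and angle between pot_b_mid's own z axis and vertical below 0.15 rad)) or ((horizontal distance between pot_b_mid and place_right below 0.06 m and height (world z) of pot_b_mid above 0.085 m and contact force between the fingers and pot_b above 0.5 N) and (horizontal distance between pot_a_mid and place_left below 0.04 m and height (world z) of pot_a_mid below 0.07 m and angle between pot_a_mid's own z axis and vertical below 0.15 rad)))), for 0.2 s.
3. the lighter pot stands free on the post (((horizontal distance between pot_a_mid and post_top below 0.015 m and z of pot_a_mid in the frame of post_top between 0.049 and 0.061 m and angle between pot_a_mid's own z axis and vertical below 0.1 rad and contact force between the fingers and pot_a below 0.05 N and linear speed of pot_a below 0.02 m/s and value of joint post_pad between 0.003 and 0.009 m) or (horizontal distance between pot_b_mid and post_top below 0.015 m and z of pot_b_mid in the frame of post_top between 0.049 and 0.061 m and angle between pot_b_mid's own z axis and vertical below 0.1 rad and contact force between the fingers and pot_b below 0.05 N and linear speed of pot_b below 0.02 m/s and value of joint post_pad between 0.003 and 0.009 m))), for 0.3 s.
At the end, for the whole second after the job is handed in: The lighter pot stands upright on the post within 15 mm of the pad's middle, not touched by the fingers; the heavier is held in the fingers, upright within 0.2 rad and still, its centre within 30 mm of the scan point, resting on nothing else ((((distance between pot_a_mid and scan_point below 0.03 m and angle between pot_a_mid's own z axis and vertical below 0.2 rad and contact force between the fingers and pot_a above 0.5 N and linear speed of pot_a below 0.03 m/s and height (world z) of pot_a_mid above 0.11 m and contact force between pot_a and scanner below 0.05 N and contact force between pot_a and post below 0.05 N) and (horizontal distance between pot_b_mid and post_top below 0.015 m and z of pot_b_mid in the frame of post_top between 0.049 and 0.061 m and angle between pot_b_mid's own z axis and vertical below 0.1 rad and contact force between the fingers and pot_b below 0.05 N and linear speed of pot_b below 0.02 m/s and value of joint post_pad between 0.003 and 0.009 m)) or ((distance between pot_b_mid and scan_point below 0.03 m and angle between pot_b_mid's own z axis and vertical below 0.2 rad and contact force between the fingers and pot_b above 0.5 N and linear speed of pot_b below 0.03 m/s and height (world z) of pot_b_mid above 0.11 m and contact force between pot_b and scanner below 0.05 N and contact force between pot_b and post below 0.05 N) and (horizontal distance between pot_a_mid and post_top below 0.015 m and z of pot_a_mid in the frame of post_top between 0.049 and 0.061 m and angle between pot_a_mid's own z axis and vertical below 0.1 rad and contact force between the fingers and pot_a below 0.05 N and linear speed of pot_a below 0.02 m/s and value of joint post_pad between 0.003 and 0.009 m)))); the arm keeps its last pose, push and grip.
It fails at once if the heavier pot stands on the post (value of joint post_pad above 0.0095 m and contact force between the fingers and pot_a below 0.01 N and contact force between the fingers and pot_b below 0.01 N and contact force between the arm and anything else below 0.01 N and ((horizontal distance between pot_a_mid and post_top below 0.04 m and linear speed of pot_a below 0.05 m/s) or (horizontal distance between pot_b_mid and post_top below 0.04 m and linear speed of pot_b below 0.05 m/s))).
It fails at once if a pot is tipped (angle between any of pot_a_mid, pot_b_mid's own z axis and vertical above 0.6 rad).
It fails at once if a pot is dropped (falls freely by more than about 15 mm) ((linear speed of pot_a above 0.55 m/s and contact force between the fingers and pot_a below 0.01 N) or (linear speed of pot_b above 0.55 m/s and contact force between the fingers and pot_b below 0.01 N)).
It fails at once if another thing is shifted by more than 30 mm (distance of any of vial_1_mid, vial_2_mid, vial_3_mid, flask_mid, dish_mid, tape_mid, carton_mid from where it was at the start of the episode above 0.03 m).
It also fails if it takes over 72 s, if anything falls off the work surface, if the arm or the gripper's body presses on something with over 40 N, if the wrist force passes 120 N, or if a joint passes its speed limit or range.

## Working session

There is one attempt and no reset: what is moved stays moved. The work goes in short steps, Python scripts to look and compute and a shell command to move; the robot and the scene stay as the last step left them, time stands still between calls to the robot, and variables do not carry over. Pictures are saved under pics/ and viewed, on a budget of 10 in all, crops included, one or two more only if the job needs it, and the job is handed in when it is done.

```bash
mkdir -p pics; ls; cat > h.py <<'E'
import numpy as np, cv2
from scipy.spatial.transform import Rotation as R
from cell import state, viewer, ticket, look_for, regions_of
def cam(n):
    return viewer.read_camera(n)
def cloud(c):
    h,w=c['depth'].shape
    K=np.array([[c['fx'],0,c['cx']],[0,c['fy'],c['cy']],[0,0,1.]])
    u,v=np.meshgrid(np.arange(w),np.arange(h))
    p=cv2.undistortPoints(np.stack([u,v],-1).reshape(-1,1,2).astype(np.float64),K,np.array(c['dist_coeffs'],float)).reshape(h,w,2)
    z=c['depth'][...,None]
    P=np.concatenate([p*z,z],-1)
    o=np.array(c['orientation'],float)
    M=o if o.shape==(3,3) else R.from_euler('xyz',o).as_matrix()
    W=P@M.T+np.array(c['position'])
    W[c['depth']<=0]=np.nan
    return W
E
python3 - <<'E'
from h import *
s=state();print(s)
for n in('top','side'):
    c=cam(n);cv2.imwrite(f'pics/{n}0.png',c['color'][...,::-1]);W=cloud(c);print(n,c['position'],c['orientation'],c['fx'])
    for o in ['pot_a_mid','post','scanner','vial_1_mid','flask_mid','dish_mid','tape_mid','carton_mid','place_left','post_top']:
        try:
            for r in regions_of(o,n)[:6]:
                m=r['pixels'];q=W[m];q=q[~np.isnan(q).any(1)]
                v,u=np.nonzero(m)
                zt=np.percentile(q[:,2],97);t=q[q[:,2]>zt-6]
                print(o,round(r['score'],2),'px',int(u.mean()),int(v.mean()),'top z',zt.round(),'topctr',((t.min(0)+t.max(0))/2).round()[:2],'mn',q.min(0).round(),'mx',q.max(0).round())
        except Exception as e: print(o,e)
E
```

```text
pics
{'t': 0.0, 'joints': array([ 1.23142223e+00,  4.91550320e-01,  1.55945855e+00, -6.91438047e-08,
        1.09169659e+00, -1.05611035e-01]), 'qvel': array([ 0.00094464, -0.00091549, -0.00041512,  0.00114529,  0.00090007,
        0.00187728]), 'tau': array([-6.05133464e-04, -6.12642932e+01, -2.58177692e+01,  6.91834255e-02,
        4.83019010e-02, -1.19616770e-04]), 'eef_pos': array([144.67658217, 607.76968432, 214.06435541]), 'tcp_rot': array([-3.14147541e+00,  1.10661032e-03,  1.33703336e+00]), 'ft_force': array([0.6978203 , 0.68007092, 0.38865794]), 'moment': array([-0.06247562, -0.01839443, -0.03920865]), 'opening': 0.9966747672148523}
top [ 381.39838856  -46.67166815 1350.24381872] [-3.03789473 -0.00973947 -1.57045805] 490.45302558371645
pot_a_mid 0.6 px 366 208 top z 120.0 topctr [ 525. -300.] mn [ 499. -327.    8.] mx [ 552. -274.  121.]
post 0.91 px 177 225 top z 113.0 topctr [484. 206.] mn [440. 161.  -3.] mx [530. 250. 116.]
post 0.55 px 188 183 top z 112.0 topctr [602. 177.] mn [561. 135.   2.] mx [645. 222. 115.]
scanner 0.93 px 276 114 top z 203.0 topctr [764. -65.] mn
[... 1807 characters left out ...]
3.]
vial_1_mid 0.72 px 229 178 top z 113.0 topctr [479. 209.] mn [460. 188.  -4.] mx [597. 389. 114.]
vial_1_mid 0.61 px 324 245 top z 59.0 topctr [ 560. -211.] mn [ 547. -224.    2.] mx [ 606. -181.   61.]
flask_mid 0.95 px 219 159 top z 129.0 topctr [570. 433.] mn [536. 403.  -1.] mx [682. 622. 132.]
dish_mid 0.9 px 162 194 top z 36.0 topctr [282. 378.] mn [229. 323.  -1.] mx [336. 489.  38.]
carton_mid 0.92 px 408 313 top z 53.0 topctr [ 550. -541.] mn [ 510. -603.    1.] mx [ 626. -480.   56.]
place_left 0.88 px 316 268 top z 11.0 topctr [ 499. -231.] mn [ 359. -416.   -3.] mx [648. -45.  34.]
post_top 0.53 px 229 178 top z 113.0 topctr [479. 209.] mn [460. 188.   2.] mx [541. 346. 114.]
```

```bash
python3 - <<'E'
import cv2
a=cv2.imread('pics/top0.png')
cv2.imwrite('pics/top0z.png',cv2.resize(a[80:360,60:480],None,fx=1.9,fy=1.9,interpolation=cv2.INTER_CUBIC))
b=cv2.imread('pics/side0.png')
cv2.imwrite('pics/side0z.png',cv2.resize(b[110:350,130:450],None,fx=2.4,fy=2.4,interpolation=cv2.INTER_CUBIC))
E
```

```text
(no output)
```

View pics/top0z.png

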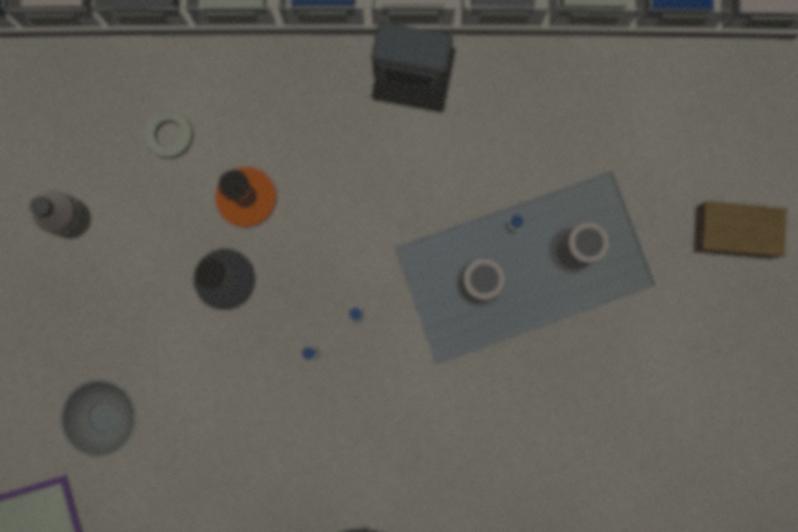

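View pics/side0z.png

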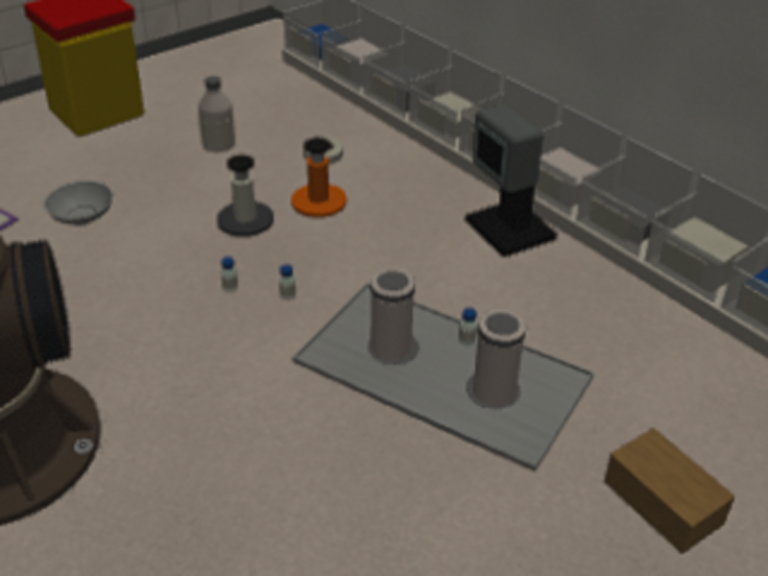

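The top crop shows the left pot at (483,280), the right pot at (588,243), the white post at (210,272), the scanner at (412,60) and the vials at (516,221), (356,314) and (309,353). Look-alikes:
- **Posts:** the white post is the target, crop (210,272) and side view (243,190). The orange post at (235,185) in the top view is a decoy.
- **Pots:** the two are identical, so I choose by left and right.
- **Flask:** the one at (45,208) is not a pot.

Next I measure precisely, in both cameras.

```bash
python3 - <<'E'
from h import *
for n in('top','side'):
    c=cam(n);W=cloud(c).reshape(-1,3);W=W[~np.isnan(W).any(1)]
    def disc(x,y,z,r,dz=6,rmin=0):
        q=W[(abs(W[:,2]-z)<dz)&(np.hypot(W[:,0]-x,W[:,1]-y)<r)]
        (cx,cy),rr=cv2.minEnclosingCircle(q[:,:2].astype(np.float32)); 
        return np.round([cx,cy,rr,np.median(q[:,2]),len(q)],1)
    print(n)
    print('Rpot',disc(525,-300,118,45)); 
    q=W[(abs(W[:,2]-117)<10)&(W[:,0]>400)&(W[:,0]<600)&(W[:,1]>-250)&(W[:,1]<-80)];print('Lguess',q.mean(0).round()); m=q.mean(0)
    print('Lpot',disc(m[0],m[1],118,45))
    print('post',disc(482,207,112,40)); 
    for v in [(560,-211)]: print('vial',disc(*v,57,25,8))
    q=W[(W[:,2]>35)&(W[:,2]<70)&(W[:,0]<520)&(W[:,0]>300)&(W[:,1]>-100)&(W[:,1]<160)]
    k,l=cv2.kmeans(q[:,:2].astype(np.float32),2,None,(3,20,.1),5,0)[1:];print('vials',l)
    q=W[(W[:,2]>115)&(W[:,2]<195)&(W[:,0]>650)&(W[:,0]<800)&(abs(W[:,1]+65)<70)]
    if n=='side':
        # face facing -x: RANSAC plane
        best=0;rng=np.random.default_rng(0)
        for _ in range(600):
            a=q[rng.choice(len(q),2,False)][:,:2];d=a[1]-a[0];L=np.hypot(*d)
            if L<30:continue
            nn=np.array([-d[1],d[0]])/L
            if abs(nn[0])<.8:continue
            i=abs((q[:,:2]-a[0])@nn)<2.5
            if i.sum()>best:best=i.sum();bi=i
        f=q[bi];v=cv2.fitLine(f[:,:2].astype(np.float32),cv2.DIST_HUBER,0,.01,.01).ravel();t=v[:2];s=(f[:,:2]-v[2:])@t
        print('face',len(q),best,'dir',t,'ends',v[2:]+t*np.percentile(s,1),v[2:]+t*np.percentile(s,99))
    q=W[(abs(W[:,2]-200)<7)&(W[:,0]>650)&(W[:,0]<850)&(abs(W[:,1]+65)<90)]
    r=cv2.minAreaRect(q[:,:2].astype(np.float32));print('head',r,cv2.boxPoints(r))
E
```

```text
top
Rpot [ 526.3 -300.2   28.1  115.8  328. ]
Lguess [ 476. -161.  116.]
Lpot [ 476.6 -161.4   27.9  116.1  340. ]
post [484.2 205.9  21.  110.2 196. ]
vial [ 563.2 -213.5    9.2   56.    39. ]
vials [[378.28583    77.72988  ]
 [432.35327    12.4308195]]
head ((765.4420776367188, -63.879337310791016), (99.47577667236328, 55.70158767700195), 78.62518310546875) [[ 728.3287   -107.147354]
 [ 782.9362   -118.13319 ]
 [ 802.5555    -20.61132 ]
 [ 747.94794    -9.625488]]
side
Rpot [ 522.2 -297.8   29.8  116.9  221. ]
Lguess [ 471. -162.  116.]
Lpot [ 475.1 -157.    29.7  117.1  195. ]
post [479.4 207.6  22.2 110.1  60. ]
vial [ 559.7 -211.4    9.6   56.5   30. ]
vials [[427.74228   12.964644]
 [372.55887   78.228645]]
face 567 258 dir [0.16227688 0.98674524] ends [ 728.72737867 -105.8642498 ] [743.33711855 -17.02786506]
head ((762.9973754882812, -63.434383392333984), (101.18511199951172, 55.3173828125), 78.90666961669922) [[ 726.1211   -107.75987 ]
 [ 780.4049   -118.403366]
 [ 799.87366   -19.108894]
 [ 745.58984    -8.465401]]
```

Estimates: L (475,-160), R (524,-299), post (482,206), scan point (649,-41,155). I'll use a jaw yaw of about 20°, which keeps the fingers clear of vial_1.

```bash
python3 -m inch '[[0,0,-6,33,-36,0,1],[0,0,-6,33,-36,0,1],[0,0,-6,33,-36,0,1],[0,0,-6,33,-36,0,1],[0,0,-6,33,-36,0,1],[0,0,-6,33,-36,0,1],[0,0,-6,33,-36,0,1],[0,0,-6,33,-36,0,1],[0,0,-6,33,-36,0,1],[0,0,-3,33,-36,0,1]]'
python3 -m inch '[[0,0,0,0,-45,0,1],[0,0,0,0,-45,0,1],[0,0,0,0,-45,0,1],[0,0,0,0,-45,0,1],[0,0,0,0,-45,0,1],[0,0,0,0,-45,0,1],[0,0,0,0,-45,0,1],[0,0,0,0,-45,0,1],[0,0,0,0,-45,0,1],[0,0,0,0,0,0,1]]'
python3 - <<'E'
from h import *
s=state();print(s['t'],s['eef_pos'],s['tcp_rot'],s['joints'],s['ft_force'])
c=cam('side');cv2.imwrite('pics/s1.png',cv2.resize(c['color'][150:310,230:430,::-1],None,fx=3.5,fy=3.5,interpolation=cv2.INTER_CUBIC))
E
```

```text
t: 2.2
eef_pos: [475.9, 246.3, 214.9]
tcp_rot: [-3.142, -0.001, 0.338]
ft_force: [1.4, 0.5, 0.4]
opening: 1.002
t: 3.2
eef_pos: [474.9, -161.3, 214.7]
tcp_rot: [3.14, -0.0, 0.338]
ft_force: [-0.4, 0.8, 0.7]
opening: 0.998
3.2 [ 474.85603879 -161.32471144  214.66920425] [ 3.14038809e+00 -4.54023067e-04  3.37870571e-01] [-4.59001016e-01  3.15798191e-01  1.85597361e+00 -6.27606353e-04
  9.68642140e-01 -7.96516130e-01] [-0.40590633  0.80881928  0.704061  ]
```

View pics/s1.png

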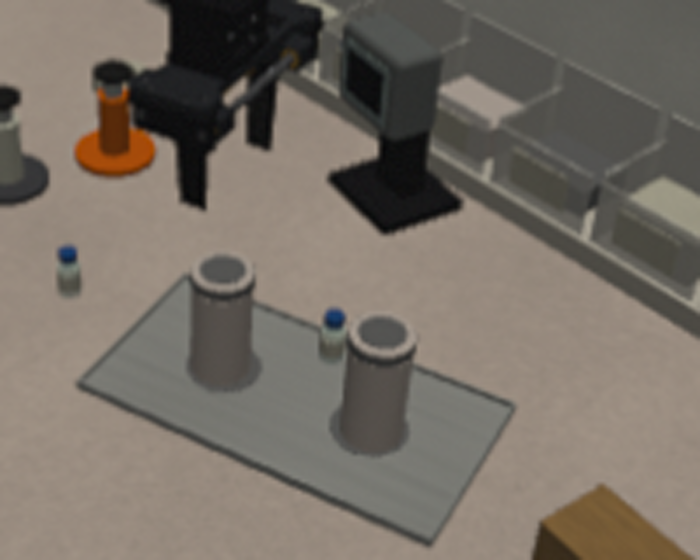

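The gripper hovers over the left pot: finger tips at (193,195) and (260,140), pot top at (222,268). Vial_1 at (333,335) is clear of both fingers. Descending and gripping.

```bash
python3 -m inch '[[0,0,0,0,1,-40,1],[0,0,0,0,0,-40,1],[0,0,0,0,0,-30,1],[0,0,0,0,0,-25,1],[0,0,0,0,0,-19,1],[0,0,0,0,0,0,1],[0,0,0,0,0,0,1],[0,0,0,0,0,0,1]]'
python3 -m inch '[[0,0,0,0,0,0,-1],[0,0,0,0,0,0,-1],[0,0,0,0,0,0,-1],[0,0,0,0,0,0,-1],[0,0,0,0,0,0,-1],[0,0,0,0,0,0,-1],[0,0,0,0,0,0,-1],[0,0,0,0,0,0,-1]]'
```

```text
t: 4.05
eef_pos: [475.3, -155.8, 61.8]
tcp_rot: [3.14, -0.001, 0.343]
ft_force: [0.7, -0.1, 0.3]
opening: 0.996
t: 4.85
eef_pos: [474.8, -156.0, 60.7]
tcp_rot: [-3.142, -0.0, 0.342]
ft_force: [-1.3, -0.0, 1.5]
opening: 0.571
```

```bash
python3 -m inch '[[0,0,0,0,0,8,-1],[0,0,0,0,0,10,-1],[0,0,0,0,0,10,-1],[0,0,0,0,0,10,-1],[0,0,0,0,0,4,-1],[0,0,0,0,0,0,-1],[0,0,0,0,0,0,-1],[0,0,0,0,0,0,-1],[0,0,0,0,0,0,-1],[0,0,0,0,0,0,-1]]'
cat > w.py <<'E'
from h import *
F=[];T=[]
for i in range(6):
    cam('top');s=state();F.append(s['ft_force']);T.append(s['tau'])
print(np.mean(F,0).round(2),np.std(F,0).round(2),'tau',np.mean(T,0)[1:3].round(2),'z',s['eef_pos'].round(1),s['opening'].round(3),'t',s['t'])
W=cloud(cam('side'));
for r in regions_of('pot_a_mid','side')[:3]:
    q=W[r['pixels']];q=q[~np.isnan(q).any(1)];print('pot',round(r['score'],2),np.nanmedian(q,0).round(),'zmin/max',np.percentile(q[:,2],[2,98]).round())
E
python3 w.py
```

```text
t: 5.85
eef_pos: [474.7, -156.0, 102.4]
tcp_rot: [-3.141, 0.0, 0.342]
ft_force: [-0.4, -0.4, -0.7]
opening: 0.573Traceback (most recent call last):
  File "w.py", line 5, in <module>
    print(np.mean(F,0).round(2),np.std(F,0).round(2),'tau',np.mean(T,0)[1:3].round(2),'z',s['eef_pos'].round(1),s['opening'].round(3),'t',s['t'])
                                                                                                                ^^^^^^^^^^^^^^^^^^
AttributeError: 'float' object has no attribute 'round'
```

```bash
sed -i "s/s\['opening'\].round(3)/s['opening']/" w.py; python3 w.py
```

```text
[ 0.07  0.08 -1.57] [0.37 0.36 0.64] tau [-52.07 -17.43] z [ 474.8 -156.   102.7] 0.5740065545031673 t 6.45
pot 0.9 [ 509. -312.   84.] zmin/max [ 10. 119.]
pot 0.72 [290. 397.  19.] zmin/max [ 3. 35.]
```

Fz is about −1.6 N, which suggests the left pot is the lighter one. I'll set it back and weigh the right one.

```bash
python3 -m inch '[[0,0,0,0,0,-10,-1],[0,0,0,0,0,-10,-1],[0,0,0,0,0,-10,-1],[0,0,0,0,0,-7,-1],[0,0,0,0,0,-4,-1],[0,0,0,0,0,-1,-1],[0,0,0,0,0,0,-1],[0,0,0,0,0,0,-1]]'
python3 -m inch '[[0,0,0,0,0,0,-0.2],[0,0,0,0,0,0,0.4],[0,0,0,0,0,0,1],[0,0,0,0,0,0,1],[0,0,0,0,0,0,1],[0,0,0,0,0,0,1]]'
python3 -m inch '[[0,0,0,0,0,25,1],[0,0,0,0,0,40,1],[0,0,0,0,0,45,1],[0,0,0,0,0,30,1],[0,0,0,12,-36,0,1],[0,0,0,12,-36,0,1],[0,0,0,13,-36,0,1],[0,0,0,12,-35,0,1],[0,0,0,0,0,0,1],[0,0,0,0,0,0,1]]'
python3 - <<'E'
from h import *
for n in('top','side'):
    c=cam(n);W=cloud(c).reshape(-1,3);W=W[~np.isnan(W).any(1)]
    for nm,x,y in(('L',475,-159),('R',524,-299)):
        q=W[(abs(W[:,2]-116)<6)&(np.hypot(W[:,0]-x,W[:,1]-y)<45)]
        if len(q)>20: print(n,nm,len(q),cv2.minEnclosingCircle(q[:,:2].astype(np.float32)),np.median(q[:,2]))
F=[]
for i in range(5): cam('top');F.append(state()['ft_force'])
print(np.mean(F,0))
E
```

```text
t: 7.35
eef_pos: [474.8, -156.0, 60.6]
tcp_rot: [3.142, -0.0, 0.342]
ft_force: [-1.0, 0.3, -1.9]
opening: 0.57
t: 7.95
eef_pos: [474.8, -156.0, 60.7]
tcp_rot: [3.142, -0.0, 0.342]
ft_force: [0.1, -0.6, -0.2]
opening: 0.937
t: 8.95
eef_pos: [523.4, -299.2, 200.1]
tcp_rot: [-3.141, 0.001, 0.341]
ft_force: [0.1, 0.6, 0.2]
opening: 1.0
top L 373 ((476.9865417480469, -160.53009033203125), 28.007829666137695) 115.47848592903688
side L 198 ((473.51483154296875, -158.23435974121094), 29.965003967285156) 117.00431739691498
side R 228 ((521.8670654296875, -300.7193908691406), 28.910444259643555) 116.35866503239288
[0.15192024 0.25386755 0.10467001]
```

Left pot is back upright on its place. The gripper is over the right pot.

```bash
python3 -m inch '[[0,0,0,0,0,-35,1],[0,0,0,0,0,-35,1],[0,0,0,0,0,-30,1],[0,0,0,0,0,-24,1],[0,0,0,0,0,-15,1],[0,0,0,0,0,0,1],[0,0,0,0,0,0,1],[0,0,0,0,0,0,1]]'
python3 -m inch '[[0,0,0,0,0,0,-1],[0,0,0,0,0,0,-1],[0,0,0,0,0,0,-1],[0,0,0,0,0,0,-1],[0,0,0,0,0,0,-1],[0,0,0,0,0,0,-1],[0,0,0,0,0,0,-1],[0,0,0,0,0,0,-1]]'
python3 -m inch '[[0,0,0,0,0,8,-1],[0,0,0,0,0,10,-1],[0,0,0,0,0,10,-1],[0,0,0,0,0,10,-1],[0,0,0,0,0,4,-1],[0,0,0,0,0,0,-1],[0,0,0,0,0,0,-1],[0,0,0,0,0,0,-1],[0,0,0,0,0,0,-1],[0,0,0,0,0,0,-1]]'
python3 w.py
```

```text
t: 10.1
eef_pos: [524.3, -299.2, 62.8]
tcp_rot: [3.14, -0.001, 0.342]
ft_force: [-0.0, 0.0, 0.5]
opening: 0.999
t: 10.9
eef_pos: [523.9, -299.0, 61.7]
tcp_rot: [3.141, -0.0, 0.342]
ft_force: [0.7, 1.3, 0.3]
opening: 0.574
t: 11.9
eef_pos: [523.7, -298.9, 103.4]
tcp_rot: [-3.141, 0.0, 0.342]
ft_force: [-0.0, -0.3, -4.0]
opening: 0.574
[-0.14  0.25 -3.89] [0.26 0.39 0.45] tau [-64.41 -21.51] z [ 523.8 -299.   103.6] 0.5729510469498795 t 12.2
pot 0.65 [ 510. -322.   92.] zmin/max [ 52. 160.]
```

The right pot reads −3.9 N against −1.6 N, so the right pot is the heavier. I'll set it back and take the left one to the post.

```bash
python3 -m inch '[[0,0,0,0,0,-10,-1],[0,0,0,0,0,-10,-1],[0,0,0,0,0,-10,-1],[0,0,0,0,0,-7,-1],[0,0,0,0,0,-4,-1],[0,0,0,0,0,-1,-1],[0,0,0,0,0,0,-1],[0,0,0,0,0,0,-1]]'
python3 -m inch '[[0,0,0,0,0,0,-0.2],[0,0,0,0,0,0,0.4],[0,0,0,0,0,0,1],[0,0,0,0,0,0,1],[0,0,0,0,0,0,1],[0,0,0,0,0,0,1]]'
python3 -m inch '[[0,0,0,0,0,25,1],[0,0,0,0,0,40,1],[0,0,0,0,0,45,1],[0,0,0,0,0,30,1],[0,0,0,-12,35,0,1],[0,0,0,-12,35,0,1],[0,0,0,-12,35,0,1],[0,0,0,-12,34,0,1],[0,0,0,0,0,0,1],[0,0,0,0,0,0,1]]'
python3 -m inch '[[0,0,0,0,0,-35,1],[0,0,0,0,0,-35,1],[0,0,0,0,0,-30,1],[0,0,0,0,0,-24,1],[0,0,0,0,0,-16,1],[0,0,0,0,0,0,1],[0,0,0,0,0,0,1],[0,0,0,0,0,0,1]]'
```

```text
t: 13.1
eef_pos: [523.8, -299.0, 61.7]
tcp_rot: [3.141, -0.0, 0.342]
ft_force: [-0.0, 0.7, -4.2]
opening: 0.574
t: 13.7
eef_pos: [523.8, -299.0, 61.8]
tcp_rot: [3.141, -0.0, 0.342]
ft_force: [0.5, -0.6, -0.4]
opening: 0.938
t: 14.7
eef_pos: [476.0, -159.7, 202.1]
tcp_rot: [3.141, -0.001, 0.343]
ft_force: [0.3, -0.8, 0.4]
opening: 0.997
t: 15.5
eef_pos: [476.3, -160.6, 62.5]
tcp_rot: [3.141, -0.001, 0.342]
ft_force: [0.3, 0.1, -0.3]
opening: 1.0
```

```bash
python3 -m inch '[[0,0,0,0,0,0,-1],[0,0,0,0,0,0,-1],[0,0,0,0,0,0,-1],[0,0,0,0,0,0,-1],[0,0,0,0,0,0,-1],[0,0,0,0,0,0,-1],[0,0,0,0,0,0,-1],[0,0,0,0,0,0,-1]]'
python3 -m inch '[[0,0,0,0,0,10,-1],[0,0,0,0,0,25,-1],[0,0,0,0,0,30,-1],[0,0,0,0,0,35,-1],[0,0,0,0,0,35,-1],[0,0,0,0,0,15,-1],[0,0,0,0,15,0,-1],[0,0,0,0,25,0,-1],[0,0,0,0,35,0,-1],[0,0,0,0,35,0,-1]]'
python3 -m inch '[[0,0,0,0,38,0,-1],[0,0,0,1,38,0,-1],[0,0,0,1,38,0,-1],[0,0,0,1,38,0,-1],[0,0,0,1,38,0,-1],[0,0,0,1,30,0,-1],[0,0,0,1,25,0,-1],[0,0,0,0,12,0,-1],[0,0,0,0,0,0,-1],[0,0,0,0,0,0,-1]]'
python3 - <<'E'
from h import *
s=state();print(s['eef_pos'],s['ft_force'],s['t'])
for n in('top','side'):
    c=cam(n);W=cloud(c);V=W.reshape(-1,3);V=V[~np.isnan(V).any(1)]
    if n=='side':
        cv2.imwrite('pics/s2.png',cv2.resize(c['color'][80:240,150:350,::-1],None,fx=3.5,fy=3.5,interpolation=cv2.INTER_CUBIC))
    near=V[np.hypot(V[:,0]-482,V[:,1]-206)<80]
    for a,b in((150,165),(165,178),(60,100),(104,116)):
        q=near[(near[:,2]>a)&(near[:,2]<b)]
        if len(q)>10:print(n,a,b,len(q),np.percentile(q,[2,98],axis=0).round(1).tolist())
E
```

```text
t: 16.3
eef_pos: [475.9, -160.0, 61.7]
tcp_rot: [3.141, -0.0, 0.342]
ft_force: [0.6, 2.3, 0.5]
opening: 0.572
t: 17.3
eef_pos: [474.8, -48.1, 210.8]
tcp_rot: [-3.14, 0.001, 0.341]
ft_force: [0.5, -0.1, -1.5]
opening: 0.573
t: 18.3
eef_pos: [481.3, 206.5, 211.2]
tcp_rot: [3.141, 0.001, 0.343]
ft_force: [-0.1, 0.5, -1.7]
opening: 0.569
[481.28116506 206.54777702 211.22165172] [-0.08774627  0.51463484 -1.73307853] 18.3
top 150 165 11 [[469.0, 179.6, 155.3], [503.8, 190.9, 164.9]]
top 165 178 14 [[469.3, 179.8, 165.5], [500.0, 186.5, 177.4]]
top 60 100 17 [[468.9, 189.5, 60.9], [495.5, 198.9, 79.7]]
top 104 116 16 [[469.2, 185.5, 105.4], [494.1, 192.7, 112.6]]
side 150 165 38 [[452.2, 180.1, 154.3], [494.2, 212.3, 164.2]]
side 165 178 51 [[451.0, 178.0, 165.4], [498.0, 214.4, 177.8]]
side 60 100 87 [[462.8, 190.8, 60.7], [494.8, 216.9, 98.5]]
side 104 116 63 [[460.5, 188.2, 105.7], [496.6, 226.3, 113.0]]
```

View pics/s2.png

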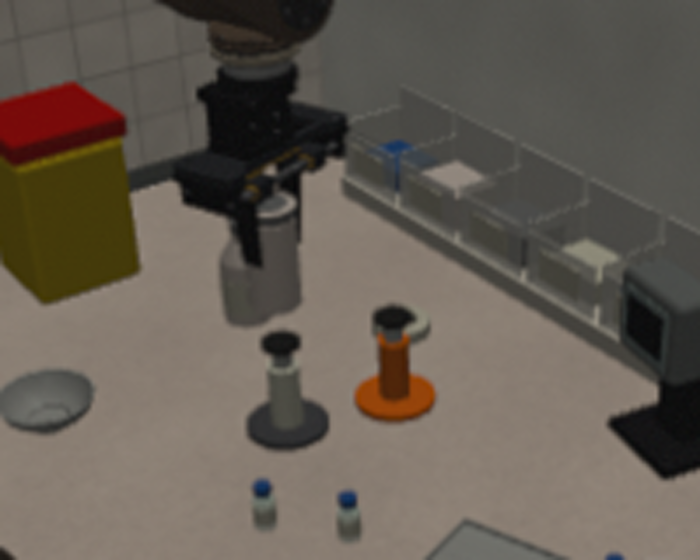

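The pot (bottom near (279,300)) hangs upright over the white post's pad at (281,343). Lowering it.

```bash
python3 -m inch '[[0,0,0,0,0,-10,-1],[0,0,0,0,0,-12,-1],[0,0,0,0,0,-10,-1],[0,0,0,0,0,-6,-1],[0,0,0,0,0,-4,-1],[0,0,0,0,0,-3,-1],[0,0,0,0,0,-3,-1],[0,0,0,0,0,-2,-1],[0,0,0,0,0,0,-1],[0,0,0,0,0,0,-1]]'
python3 - <<'E'
from h import *
F=[]
for i in range(4): cam('top');F.append(state()['ft_force'])
print(np.mean(F,0).round(2))
V=cloud(cam('side')).reshape(-1,3);near=V[np.hypot(V[:,0]-482,V[:,1]-206)<30]
for a in range(95,125,3):
    q=near[(near[:,2]>a)&(near[:,2]<a+3)];print(a,len(q),np.percentile(q,[2,98],axis=0).round(1).tolist() if len(q)>3 else '')
c=cam('side');cv2.imwrite('pics/s3.png',cv2.resize(c['color'][110:220,180:280,::-1],None,fx=5,fy=5,interpolation=cv2.INTER_CUBIC))
E
```

```text
t: 19.4
eef_pos: [481.8, 207.0, 161.9]
tcp_rot: [3.142, -0.0, 0.342]
ft_force: [-0.6, 0.4, 0.1]
opening: 0.574
[-0.7  -0.03  0.24]
95 0 
98 3 
101 4 [[476.2, 189.9, 101.1], [487.7, 192.0, 103.5]]
104 3 
107 7 [[456.3, 185.2, 107.8], [495.4, 196.8, 109.6]]
110 8 [[456.8, 183.3, 111.7], [494.8, 196.6, 112.8]]
113 4 [[456.9, 182.7, 113.3], [489.4, 192.0, 114.5]]
116 9 [[453.7, 181.0, 116.5], [494.8, 211.7, 118.8]]
119 11 [[456.2, 182.8, 119.1], [496.9, 195.7, 121.4]]
122 9 [[452.6, 182.6, 122.0], [484.6, 211.1, 124.8]]
```

View pics/s3.png

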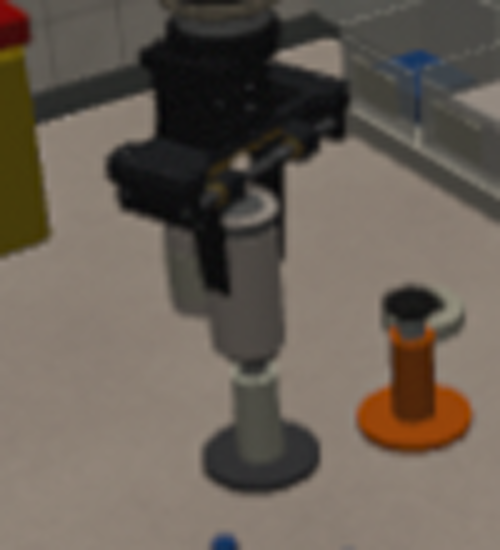

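The pot sits on the pad with its load fully taken (Fz≈0.2). Its axis (column 248) is about 5 mm left of the post's (256), so I'll lift a little, shift (+4,−3), lower and release.

```bash
python3 -m inch '[[0,0,0,0,0,6,-1],[0,0,0,0,0,6,-1],[0,0,0,4,-3,0,-1],[0,0,0,0,0,0,-1],[0,0,0,0,0,-4,-1],[0,0,0,0,0,-4,-1],[0,0,0,0,0,-3,-1],[0,0,0,0,0,-1,-1],[0,0,0,0,0,0,-1],[0,0,0,0,0,0,-1]]'
python3 -m inch '[[0,0,0,0,0,0,0.2],[0,0,0,0,0,0,0.3],[0,0,0,0,0,0,0.4],[0,0,0,0,0,0,0.6],[0,0,0,0,0,0,1],[0,0,0,0,0,0,1],[0,0,0,0,0,0,1],[0,0,0,0,0,0,1]]'
python3 -m inch '[[0,0,0,0,0,15,1],[0,0,0,0,0,30,1],[0,0,0,0,0,45,1],[0,0,0,0,0,45,1],[0,0,0,0,-30,0,1],[0,0,0,0,-45,0,1],[0,0,0,0,-45,0,1],[0,0,0,0,-45,0,1],[0,0,0,0,-45,0,1],[0,0,0,0,0,0,1]]'
python3 - <<'E'
from h import *
for n in('top','side'):
    c=cam(n);V=cloud(c).reshape(-1,3);near=V[np.hypot(V[:,0]-484,V[:,1]-206)<50]
    q=near[(near[:,2]>209)&(near[:,2]<225)]
    if len(q)>10: print(n,len(q),cv2.minEnclosingCircle(q[:,:2].astype(np.float32)),np.median(q[:,2]))
    if n=='side':cv2.imwrite('pics/s4.png',cv2.resize(c['color'][110:220,180:280,::-1],None,fx=5,fy=5,interpolation=cv2.INTER_CUBIC))
    m=[(r['score'],np.argwhere(r['pixels']).mean(0).round()) for r in regions_of('pot_a_mid',n)];print(m)
E
```

```text
t: 20.7
eef_pos: [485.7, 204.0, 161.7]
tcp_rot: [3.142, 0.0, 0.342]
ft_force: [0.8, 0.8, 0.2]
opening: 0.573
t: 21.5
eef_pos: [485.8, 204.0, 161.7]
tcp_rot: [-3.142, -0.0, 0.342]
ft_force: [-0.6, -0.1, 0.2]
opening: 0.993
t: 22.5
eef_pos: [485.7, -10.0, 296.7]
tcp_rot: [3.141, 0.0, 0.338]
ft_force: [0.4, 0.7, -0.5]
opening: 0.999
top 446 ((486.5905456542969, 204.3335723876953), 28.16795539855957) 214.50210850994586
[(0.9, array([208., 367.])), (0.49, array([201., 449.]))]
side 114 ((481.3621520996094, 204.4302978515625), 30.319730758666992) 214.11829534169044
[(0.83, array([258., 337.]))]
```

View pics/s4.png

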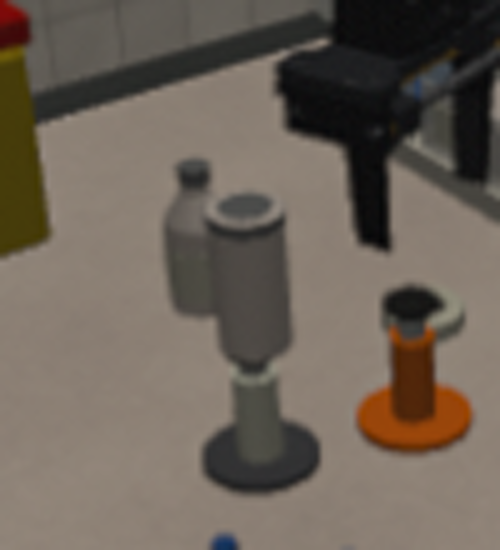

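The lighter pot stands upright on the white post: top at z≈214, so the pad has sunk about 5.7 mm, and the offset is about 3 mm. Now the heavier pot.

```bash
python3 -m inch '[[0,0,0,5,-40,0,1],[0,0,0,6,-45,-10,1],[0,0,0,6,-45,-10,1],[0,0,0,6,-45,-15,1],[0,0,0,6,-45,-20,1],[0,0,0,5,-40,-20,1],[0,0,0,4,-29,-15,1],[0,0,0,0,0,-5,1],[0,0,0,0,0,0,1],[0,0,0,0,0,0,1]]'
python3 - <<'E'
from h import *
V=cloud(cam('side')).reshape(-1,3)
q=V[(abs(V[:,2]-116)<6)&(np.hypot(V[:,0]-524,V[:,1]+299)<45)];print(cv2.minEnclosingCircle(q[:,:2].astype(np.float32)),np.median(q[:,2]))
E
```

```text
t: 23.7
eef_pos: [524.3, -293.4, 202.2]
tcp_rot: [3.141, -0.0, 0.344]
ft_force: [0.7, 0.5, 0.4]
opening: 1.002
((523.1593017578125, -299.89215087890625), 28.758840560913086) 116.68396715730432
```

```bash
python3 -m inch '[[0,0,0,0,-6,-35,1],[0,0,0,0,0,-35,1],[0,0,0,0,0,-30,1],[0,0,0,0,0,-25,1],[0,0,0,0,0,-15,1],[0,0,0,0,0,0,1],[0,0,0,0,0,0,1],[0,0,0,0,0,0,1]]'
python3 -m inch '[[0,0,0,0,0,0,-1],[0,0,0,0,0,0,-1],[0,0,0,0,0,0,-1],[0,0,0,0,0,0,-1],[0,0,0,0,0,0,-1],[0,0,0,0,0,0,-1],[0,0,0,0,0,0,-1],[0,0,0,0,0,0,-1]]'
python3 -m inch '[[0,0,0,0,0,10,-1],[0,0,0,0,0,20,-1],[0,0,0,0,0,25,-1],[0,0,0,0,0,25,-1],[0,0,0,0,0,15,-1],[0,0,0,5,15,0,-1],[0,0,0,10,25,0,-1],[0,0,0,10,25,0,-1],[0,0,0,10,25,0,-1],[0,0,0,10,25,0,-1]]'
```

```text
t: 24.55
eef_pos: [524.5, -300.9, 63.2]
tcp_rot: [3.14, -0.001, 0.343]
ft_force: [-0.6, 0.3, 0.3]
opening: 1.002
t: 25.35
eef_pos: [523.8, -301.0, 61.6]
tcp_rot: [3.142, -0.0, 0.342]
ft_force: [0.3, 0.5, -0.4]
opening: 0.574
t: 26.35
eef_pos: [568.6, -183.9, 155.9]
tcp_rot: [-3.14, 0.001, 0.342]
ft_force: [-0.3, 0.4, -3.8]
opening: 0.572
```

```bash
python3 -m inch '[[0,0,0,14,25,0,-1],[0,0,0,14,25,0,-1],[0,0,0,14,25,0,-1],[0,0,0,14,25,0,-1],[0,0,0,11,20,0,-1],[0,0,0,8,14,0,-1],[0,0,0,4,7,0,-1],[0,0,0,0,0,0,-1],[0,0,0,0,0,0,-1],[0,0,0,0,0,0,-1]]'
python3 - <<'E'
from h import *
s=state();print(s['t'],s['eef_pos'])
for n in('top','side'):
    c=cam(n);V=cloud(c).reshape(-1,3)
    near=V[np.hypot(V[:,0]-484,V[:,1]-206)<50];q=near[(near[:,2]>209)&(near[:,2]<225)]
    if len(q)>10: print(n,len(q),cv2.minEnclosingCircle(q[:,:2].astype(np.float32)),np.median(q[:,2]))
    near=V[np.hypot(V[:,0]-649,V[:,1]+41)<40]
    q=near[(near[:,2]>204)&(near[:,2]<216)];print('held',len(q),np.median(q,0))
    if n=='side':cv2.imwrite('pics/s5.png',cv2.resize(c['color'][70:310,180:430,::-1],None,fx=2.4,fy=2.4,interpolation=cv2.INTER_CUBIC))
    for o in('vial_1_mid','tape_mid','carton_mid','flask_mid'):
        for r in look_for(o,n)[:3]: print(o,round(r['score'],2),[int(x*w) for x,w in zip(r['box'],(560,420,560,420))])
E
```

```text
t: 27.35
eef_pos: [647.4, -45.8, 156.6]
tcp_rot: [-3.142, 0.0, 0.341]
ft_force: [-0.4, 0.3, -3.5]
opening: 0.573
27.35 [647.39776744 -45.84632941 156.61659211]
top 452 ((486.558349609375, 203.7727508544922), 28.66419219970703) 214.34514700561374
held 0 [nan nan nan]
tape_mid 0.56 [136, 140, 160, 164]
carton_mid 0.76 [423, 186, 472, 216]
carton_mid 0.29 [76, 181, 110, 206]
flask_mid 0.95 [74, 183, 109, 205]
flask_mid 0.71 [284, 170, 407, 270]
side 113 ((479.983642578125, 204.73301696777344), 28.924467086791992) 213.90144574060162
held 50 [647.56672841 -62.5479385  209.04869296]
vial_1_mid 0.47 [322, 241, 331, 252]
tape_mid 0.37 [253, 165, 274, 177]
carton_mid 0.57 [380, 285, 433, 338]
carton_mid 0.5 [326, 151, 361, 216]
carton_mid 0.46 [303, 166, 321, 197]
flask_mid 0.71 [212, 141, 221, 175]
  return _methods._mean(a, axis=axis, dtype=dtype,
  ret = um.true_divide(
```

View pics/s5.png

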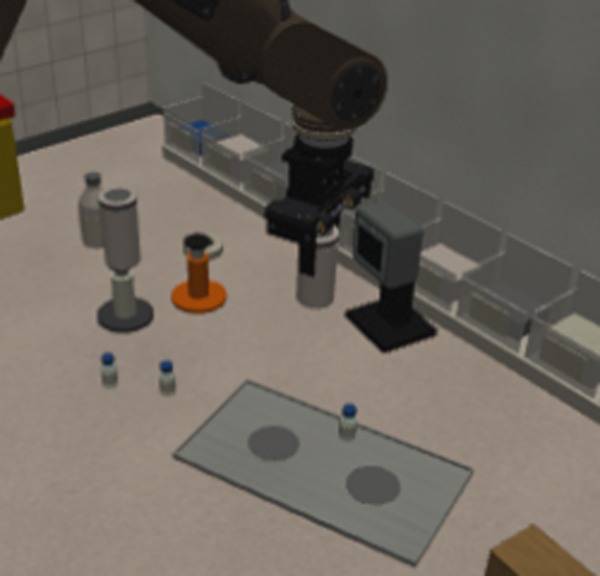

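The heavier pot hangs upright in front of the window at (316,270), the lighter one stands on the white post at (120,235), and the vials haven't moved. I'll trim by (+1,+5), let it settle and hand in.

```bash
python3 -m inch '[[0,0,0,1,3,0,-1],[0,0,0,0,2,0,-1],[0,0,0,0,0,0,-1],[0,0,0,0,0,0,-1],[0,0,0,0,0,0,-1],[0,0,0,0,0,0,-1],[0,0,0,0,0,0,-1],[0,0,0,0,0,0,-1],[0,0,0,0,0,0,-1],[0,0,0,0,0,0,-1]]'
python3 -c "
from cell import ticket;print(ticket.job_done())"
```

```text
t: 28.85
eef_pos: [648.8, -40.0, 156.7]
tcp_rot: [3.142, -0.0, 0.342]
ft_force: [-0.1, -0.0, -3.6]
opening: 0.573
the job is handed in; nothing more can be done
None
```

I finished the job and handed it in at about 29 s. The hand-in gives no verdict.

- **Weighing:** I lifted the left pot (about 1.6 N) and set it back, then lifted the right pot (about 3.9 N) and set it back. The left pot is the lighter one.
- **Lighter pot:** it stands upright on the white post, about 3 mm off the pad's middle. The pad has sunk about 5.7 mm. In my first lowering the pot sat about 5 mm off, so I lifted it slightly, shifted it and lowered it again before releasing.
- **Heavier pot:** it is held upright in front of the scanner. The gripper is at (648.8, −40.0), against my estimate of (648.7, −40.6) for the scan point. The pot's middle should be at about 155 mm. Fz was −3.6 N at hand-in, so its weight was still in the fingers.

**Checks that were weak or disagreed:**
- The two cameras differed by up to about 6 mm in x, so I averaged or compared them.
- The held pot's top was hidden from the top camera, so its position comes from the arm's pose and the side picture.
- In the last side picture the vials, flask and carton looked unmoved, but I did not remeasure them.

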